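# Lock the inspection camera's boom tube in its clamp

### The arm

A 7-joint arm with a two-finger parallel gripper is mounted at the origin on the work surface. World frame = base frame: x ahead of the robot, y to its left, z up, the work surface at z = 0. Lengths are in m, angles in rad, forces in N, time in s.
With the tool pointing down it reaches from about 0.425 to 0.875 m from the base axis. Payload 9.9 kg.
Tool frame: the origin (TCP) lies midway between the tips of the shut fingers; the grasp point (between the pads) lies 19 mm behind it; z points along the fingers, y is the line along which they close (so a half turn about z gives the same grasp; the last joint's range is limited). The gripper opens to 85 mm and grips with 20 to 120 N. Pads are 22 mm wide; open, the fingers measure 114 mm over their backs; the gripper's body (76 mm by 85 mm) begins 54 mm behind the grasp point. The pads swing forward as they close: fully open they stand 13 mm farther back than shut.
Start: joints at [1.034, 0.576, 0.025, 1.437, -0.015, 1.129, -0.057], TCP at [0.295, -0.607, 0.231] pointing down, gripper open.
Joint ranges: [-2.76, 2.76], [-0.34, 2.15], [-1.52, 1.57], [0.19, 2.46], [-1.09, 4.23], [0.17, 1.99], [-2.82, 2.82]. Speed limits (rad/s): [2.22, 2.22, 3.01, 3.01, 3.14, 3.14, 3.14].

### API

Orientations are given as a unit quaternion [x, y, z, w].
In Python, from station import sense, get_image, close_job, cut_out gives the robot as it stands.
- The arm moves only by the tool jog_arm, never from a script. Its argument "series" is text: rows parted by semicolons, each of 4 numbers parted by spaces: the shift along the tool's x, y, z in m, then the turn about the tool's z in rad. In form: tx ty tz spin; .... A call has 1 to 20 rows; each row is the pose to reach, as a shift and turn from the pose commanded when the call began, along the tool's axes at that moment; what a row does not reach only later rows make up. A row lasts 1/12 s, in which the tool goes at most 41.7 mm and 7.16 degrees, less where a joint would pass 70% of its speed; a pose out of reach is approached as far as the arm can. A call with a gripper value outside its range is refused whole. "hand" is the finger opening in m, from 0 to 0.0854, set as the call begins (left out, the last holds). The fingers move at their own pace and stop on an object; the grip force is fixed at half the most. Time passes only in rows, so rows that repeat a pose let the fingers close. It gives the time, the measured TCP pose, the force, the opening and the grip force at its end, in the units of the state.
- sense(): the state, without advancing time (a new reading comes with each control period).
- get_image(name): name is "scene" or "top" or "wrist"; returns a dict with "frame" (400x640x3 uint8, red, green, blue), "K" (3x3 intrinsics, pixels), "view" (4x4, takes a point from world to camera coordinates); the wrist camera has in their place "T_tool_cam" (4x4, takes a point from camera to tool coordinates, whose origin is the TCP and whose axes are the flange's). Camera axes: x right, y up, looking along -z (the intrinsics and any distortion apply to the point x, -y, -z); pixel columns grow to the right and rows downward; lengths in m; the calibration is good to about 2 mm. The wrist camera is an equidistant fisheye: a pixel r from the principal point sees the ray r / f radians off the axis. A picture is of the moment at which its call begins: read the wrist's pose just before it. There is no depth.
- close_job(): hands the job in; it is judged then, once.
Trained networks look in a picture, given as the dict that the camera call returned (one of the last four; its "shot" number tells which), for a name from the list of things; names that differ only in an ending like _2 or _b are one class to them, and where a whole thing is asked for, a point or a joint stands for the part that bears it (a point fixed in the world has none). Each returns a list of dicts, best first, with "conf" (0 to 1); they miss things now and then, are a little off and sometimes report something else, mostly with a low value. They report only what shows in the picture. A call takes as long as a camera call.
- cut_out(picture, thing): "pixels" (400x640 bool, what is visible of it) and "centre" ([column, row] in pixels, amid what is visible of it).
The state is a dict: "t": time; "joints": joint angles; "joint_velocities": joint speeds; "joint_efforts": joint torques, N m; "position": TCP position; "orientation": TCP orientation; "force": force on the tool from outside, world axes, zero at the start; "ft_torque": the same for the moment, N m; "grip_width": finger opening in m; "grip_force": force on a finger pad.
Only numpy, scipy, OpenCV 4.12 (cv2) and the standard library are available. Lean on these libraries where they do the work, as an engineer would, in place of code of your own. Each camera call takes 0.05 s, during which the arm holds its last target. There are 200 camera calls.

### The job

The camera's boom tube lies in an open tube clamp on the bench: swing the hinged cap over the tube and press its slotted end down firmly, by feel, until the rubber pad is squeezed and the cap stays down. Then swing the swing bolt up into the cap's slot and on over the catch until it stands upright, fully home, and holds the cap down, and let go. Never push on the cap or the bolt harder than about 25 N, and leave the other things on the bench alone.

Things in the scene. Friction and masses are not known exactly. Their poses are not given: they have to be found in the camera images.
- stand: Camera stand, fixed: steel plate 180 (x) x 270 (y) x 12 mm; origin: centre of its underside, x from the swing bolt's side to the cap hinge's side, y along the tube. On it an aluminium clamp head with a plain steel tube (28 mm, 260 mm long, axis nominally at x 0, z 84 mm) and, at y 146 mm, a black 46 mm camera. The head's setting is NOT measured (see the points): find it by touch or sight.
- hinge (a point): Point fixed to the stand at (36, 0, 86) mm: where the cap's hinge axis (along y) lies at the head's middle setting. The real head stands off by up to 6 mm either way in x and 9 mm either way in height, cap, bolt and tube together. Apart from cap and bolt nothing on the head moves. Hinge friction 0.3 Nm: the cap stays where left; 5 N at its end swings it.
- cap (a joint): Angle (rad) of the dark steel cap: 0 level over the tube; growing: swings up and over to +x (1.57 upright); starts at 1.5 to 1.9; hard stops -0.045 and 2.1. Plate 40 mm wide; level, its flat top is 25 mm above the hinge axis and runs to 88 mm from it, cut from 70 mm on by a 10 mm slot open at the end (a fork); at 88 mm a catch stands 2 mm higher, then a ramp falls 30 degrees to the tip at 106 mm.
- pressing (a point): Point fixed to the stand: nominal spot on the level cap's flat top, 56 mm from the hinge, to press down on (a fingertip farther out can jam in the slot or behind the catch). A sprung pad meets the tube at cap 0.083 rad. Pressing here: about 9 N for 0.04, 13 N for 0, 18 N for the hard stop. Let go, it springs back to 0.01 to 0.035; pressed less, the bolt strikes the fork's tip.
- bolt (a joint): Angle (rad) of the steel swing bolt: 0 upright in the slot; growing: leans out to -x; starts at 0.65 to 0.95; hard stops -0.02 and 1.15; stays where left (0.07 Nm). From its pivot: 8 mm shank; at 72 mm a cross barrel (14 mm, 44 mm long along y); a round 12 mm stem from 78 to 115 mm, to grip or push.
- pivot (a point): Point fixed to the stand at (-46, 0, 46) mm: nominal place of the bolt's pivot axis (along y). Swung up, the barrel meets the fork's ramp at about bolt 0.25 to 0.33 rad, wedges the cap down (5 to 12 N on the stem), passes the catch at about 0.1 and drops in the seat. Push on until it stands upright: then bolt and cap read about 0 and stay. The hard stop is just beyond.
- collar: Loose steel ring, 38 mm across, 14 mm high, lying on the stand's plate on the +x, +y quarter; origin at the centre of its underside. Leave alone.
- driver: Loose screwdriver with red handle, 170 mm, lying on the table; leave alone.
- board: Loose green circuit board 160 x 110 mm lying on the table; leave alone.
- tray: Loose black open parts tray 140 x 200 x 45 mm; leave alone.
- can: Loose aluminium can, 54 mm across, 150 mm tall; leave alone.
- magnet: Loose grey round weight, 60 mm across, 30 mm high; leave alone.

How it is judged:
By the outcome, as a careful person would: the job done as asked, in the order asked, and still so for the second after the job is handed in, with the robot touching nothing.
It also fails if it takes over 54 s, if anything falls off the work surface, if the arm or the gripper's body presses on something with over 40 N, if the wrist force passes 120 N, or if a joint passes its speed limit or range.

## Working session

There is one attempt and no reset: what is moved stays moved. The work goes in short steps, Python scripts to look and compute and a tool call to move; the robot and the scene stay as the last step left them, time stands still between calls to the robot, and variables do not carry over. Pictures are saved under pics/ and viewed, at most 12 in all, crops included, and the job is handed in when it is done.

Besides the shell and the picture viewer there is one more tool, called after "Call:" in YAML: its name, and indented under it one key for each argument. jog_arm: Moves the arm, as the interface text tells. Its arguments: {"type":"object","properties":{"series":{"type":"string"},"hand":{"type":"number"}},"required":["series"]}

```bash
mkdir -p pics; ls
cat > h.py <<'E'
import numpy as np, cv2
from station import sense,get_image,close_job,cut_out
def save(p,n): cv2.imwrite('pics/'+n,cv2.cvtColor(p['frame'],cv2.COLOR_RGB2BGR))
def proj(p,X):
    X=np.atleast_2d(X); c=(p['view']@np.c_[X,np.ones(len(X))].T)[:3]; c=c*np.array([[1],[-1],[-1]]); u=p['K']@c; return (u[:2]/u[2]).T
def ray(p,uv):
    V=np.linalg.inv(p['view']); d=np.linalg.inv(p['K'])@np.array([uv[0],uv[1],1.]); d=V[:3,:3]@(d*[1,-1,-1]); return V[:3,3],d/np.linalg.norm(d)
def atz(p,uv,z):
    o,d=ray(p,uv); return o+d*(z-o[2])/d[2]
E
python3 - <<'E'
from h import *
s=sense(); print(s['t'],s['position'],s['orientation'],s['force'])
for n in('scene','top'):
    p=get_image(n); save(p,n+'.png'); print(n,[k for k in p])
    for t in('stand','cap','bolt','collar'):
        r=cut_out(p,t); print(t,[(x['conf'],x['centre'],x['pixels'].sum()) for x in r][:2])
E
```

```text
pics
0.0 [ 0.29513489 -0.60655424  0.23043473] [ 9.74471494e-01  2.24509713e-01 -2.15485764e-04 -8.06222806e-04] [ 0.70186074 -0.0751764   0.42819827]
scene ['frame', 'K', 'view', 'shot']
stand [(0.7, [337.7, 255.4], np.int64(4451)), (0.6, [176.8, 177.6], np.int64(3413))]
cap [(0.88, [330.0, 230.0], np.int64(549))]
bolt [(0.71, [346.9, 193.4], np.int64(195))]
collar []
top ['frame', 'K', 'view', 'shot']
stand [(0.87, [302.5, 172.8], np.int64(3732))]
cap []
bolt [(0.6, [300.6, 195.5], np.int64(144))]
collar []
```

View pics/scene.png

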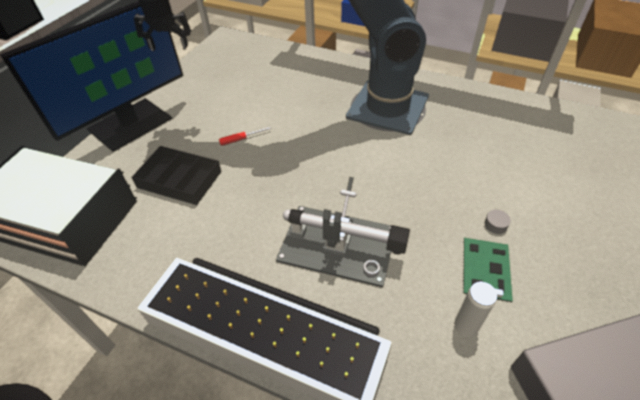

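View pics/top.png

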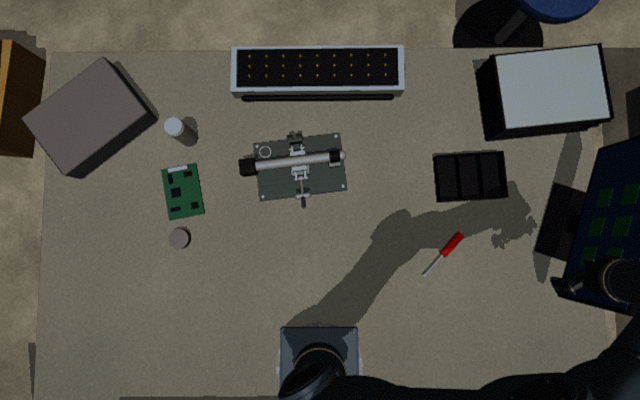

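The scene view shows the stand about (340,250) with the bolt leaning toward the robot and the cap standing up on the far side. The top view shows the plate with corners near (252,142), (341,133), (347,190), (260,200), and the camera end at left (+y).

Run:
```python
from h import *
p=get_image('top'); m=cut_out(p,'stand')[0]['pixels']
c=cv2.resize(p['frame'][110:220,225:365],None,fx=5.6,fy=5.4,interpolation=cv2.INTER_CUBIC)
cv2.imwrite('pics/crop.png',cv2.cvtColor(c,cv2.COLOR_RGB2BGR))
r=cv2.minAreaRect(np.argwhere(m)[:,::-1].astype(np.float32)); print(r)
for uv in cv2.boxPoints(r): print(uv,atz(p,uv,.012).round(4))
for uv in [(252,142),(341,133),(347,190),(260,200)]: print(uv,atz(p,uv,.012).round(4))
print(np.linalg.inv(p['view'])[:3,3])
w=get_image('wrist'); print(w['T_tool_cam'],w['K'])
```

```text
((299.236328125, 166.89959716796875), (59.94522476196289, 90.12052154541016), 82.23483276367188)
[250.53957 143.29007] [0.6676 0.2073 0.012 ]
[339.8337  131.11359] [ 0.7031 -0.0679  0.012 ]
[347.9331  190.50912] [ 0.5191 -0.0903  0.012 ]
[258.63895 202.68561] [0.4841 0.1813 0.012 ]
(252, 142) [0.6716 0.2028 0.012 ]
(341, 133) [ 0.6972 -0.0714  0.012 ]
(347, 190) [ 0.5207 -0.0875  0.012 ]
(260, 200) [0.4923 0.1772 0.012 ]
[ 0.39038481 -0.00628089  1.25799937]
[[ 7.25891943e-04  9.45001430e-01  3.27065393e-01  8.37172466e-02]
 [ 9.99999724e-01 -6.33214074e-04 -3.89841115e-04  6.28312226e-04]
 [-1.61298001e-04  3.27065585e-01 -9.45001628e-01 -1.41856205e-01]
 [ 0.00000000e+00  0.00000000e+00  0.00000000e+00  1.00000000e+00]] [[309.70691629   0.         322.52477902]
 [  0.         309.70691629 201.83537172]
 [  0.           0.           1.        ]]
```

View pics/crop.png

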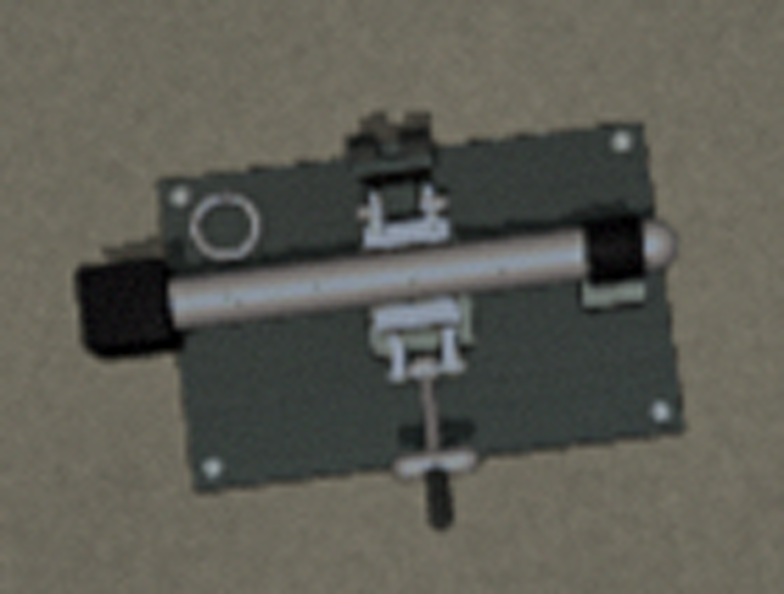

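```bash
cat >> h.py <<'E'
def toolshift(X,yaw=None):
    "shift in tool axes from the current pose to TCP X; spin so that tool x lies at world yaw"
    from scipy.spatial.transform import Rotation as R
    s=sense(); M=R.from_quat(s['orientation']).as_matrix(); d=M.T@(np.array(X)-s['position'])
    a=np.arctan2(M[1,0],M[0,0]); return d.round(4), None if yaw is None else round(a-yaw,4)
E
python3 - <<'E'
from h import *
p=get_image('top')
q=[atz(p,(225+u/5.6-.4,110+v/5.4-.4),.012)[:2] for u,v in [(158,180),(641,125),(684,432),(195,492)]]
S=np.array([[.09,.135],[.09,-.135],[-.09,-.135],[-.09,.135]])
q=np.array(q); c=q.mean(0); z=((q-c)@[1,1j])*np.conj(S@[1,1j]); th=np.angle(z.sum())
print(c,th,np.abs(z.sum())/(S**2).sum())
r=q-c-(S@np.array([[np.cos(th),np.sin(th)],[-np.sin(th),np.cos(th)]])); print(r)
# collar check
print(atz(p,(225+226/5.6,110+227/5.4),.026), toolshift([.58,.055,.34],th))
E
```

```text
[0.59468381 0.05675573] 0.115995511402808 0.991047399293936
[[ 0.00023913 -0.00102188]
 [-0.00169883  0.00145348]
 [ 0.001007    0.00104144]
 [ 0.0004527  -0.00147304]]
[0.63712656 0.15957991 0.026     ] (array([ 0.5456, -0.4707, -0.1087]), np.float64(0.3368))
```

Call:
jog_arm:
  series: "0.02 -0.015 -0.1 0.1;0.04 -0.03 -0.109 0.2;0.08 -0.06 -0.109 0.337;0.546 -0.471 -0.109 0.337;0.546 -0.471 -0.109 0.337;0.546 -0.471 -0.109 0.337;0.546 -0.471 -0.109 0.337;0.546 -0.471 -0.109 0.337;0.546 -0.471 -0.109 0.337;0.546 -0.471 -0.109 0.337;0.546 -0.471 -0.109 0.337;0.546 -0.471 -0.109 0.337;0.546 -0.471 -0.109 0.337;0.546 -0.471 -0.109 0.337;0.546 -0.471 -0.109 0.337;0.546 -0.471 -0.109 0.337;0.546 -0.471 -0.109 0.337;0.546 -0.471 -0.109 0.337;0.546 -0.471 -0.109 0.337;0.546 -0.471 -0.109 0.337"
  hand: 0

```text
t: 2.37
position: [0.5813, 0.0632, 0.3398]
orientation: [0.998, 0.062, 0.0, -0.002]
force: [-1.1, 0.1, 1.2]
grip_width: -0.0001
grip_force: 0.0
```

```bash
cat >> h.py <<'E'
C0=np.array([0.5947,0.0568]); TH=0.116
def st(X):
    X=np.atleast_2d(X)/1000.; c,s=np.cos(TH),np.sin(TH)
    return np.c_[X[:,0]*c-X[:,1]*s+C0[0],X[:,0]*s+X[:,1]*c+C0[1],X[:,2]]
def wcam(s,w):
    from scipy.spatial.transform import Rotation as R
    T=np.eye(4);T[:3,:3]=R.from_quat(s['orientation']).as_matrix();T[:3,3]=s['position'];return T@w['T_tool_cam']
def wproj(T,K,X):
    X=np.atleast_2d(X); c=(np.linalg.inv(T)@np.c_[X,np.ones(len(X))].T)[:3].T*[1,-1,-1]
    r=np.linalg.norm(c[:,:2],axis=1); a=np.arctan2(r,c[:,2]); return K[0,0]*c[:,:2]/r[:,None]*a[:,None]+K[:2,2]
E
python3 - <<'E'
from h import *
import pickle
s=sense(); w=get_image('wrist'); save(w,'w1.png'); pickle.dump((s,w),open('w1.pkl','wb')); T=wcam(s,w)
for n in('cap','bolt','hinge','collar'):
    r=cut_out(w,n); print(n,[(x['conf'],x['centre'],cv2.boundingRect(np.argwhere(x['pixels'])[:,::-1].astype(np.int32))) for x in r][:2])
P=np.array([[90,135,12],[90,-135,12],[-90,-135,12],[-90,135,12],[36,-20,86],[36,20,86],[14,0,84],[-14,0,84],[-46,0,46]])
for a,b in zip(P,wproj(T,w['K'],st(P))): print(a,b.round(1))
im=cv2.imread('pics/w1.png')
for b in wproj(T,w['K'],st(P)): cv2.circle(im,tuple(int(v) for v in b.round()),2,(0,0,255),1)
cv2.imwrite('pics/w1o.png',im)
E
```

```text
cap [(0.59, [331.4, 115.9], (312, 103, 43, 26))]
bolt [(0.84, [330.0, 223.7], (314, 171, 33, 79))]
hinge [(0.75, [315.2, 132.4], (242, 86, 176, 115))]
collar [(0.78, [260.5, 117.0], (252, 96, 25, 26))]
[ 90 135  12] [239.7  88.5]
[  90 -135   12] [416.8  90.8]
[ -90 -135   12] [409.  202.2]
[-90 135  12] [244.7 200.5]
[ 36 -20  86] [344.8 126.7]
[36 20 86] [313.3 126.3]
[14  0 84] [328.8 143.2]
[-14   0  84] [328.5 164.3]
[-46   0  46] [327.8 180.3]
```

View pics/w1o.png

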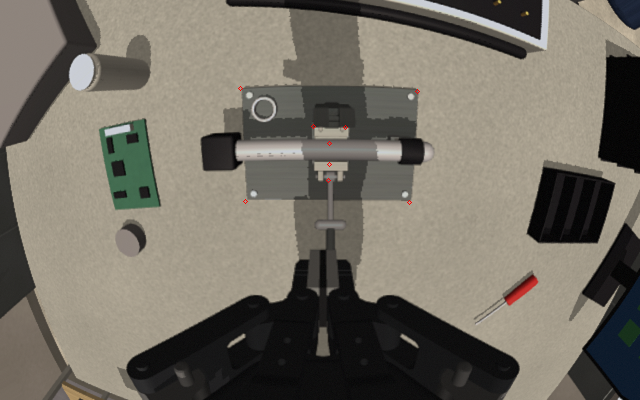

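The overlaid plate corners agree to about 1-2 px. The tube's axis is near row 150, where 153.7 was expected, so the head is offset. I'll take a second view from the far side to separate the x offset from the height.

Call:
jog_arm:
  series: "0.04 0 0 0;0.08 0.005 0.02 0;0.12 0.01 0.04 0;0.16 0.01 0.06 0;0.18 0.01 0.07 0;0.18 0.01 0.07 0;0.18 0.01 0.07 0"

```text
t: 3.2
position: [0.7603, 0.0645, 0.2673]
orientation: [0.998, 0.057, -0.002, 0.0]
force: [-1.3, -0.7, 0.9]
grip_width: 0.0005
grip_force: 0.0
```

Run:
```python
from h import *
import pickle
s=sense(); w=get_image('wrist'); save(w,'w2.png'); pickle.dump((s,w),open('w2.pkl','wb')); T=wcam(s,w); print(s['position'])
for n in('cap','bolt'):
    r=cut_out(w,n); print(n,[(x['conf'],x['centre'],cv2.boundingRect(np.argwhere(x['pixels'])[:,::-1].astype(np.int32))) for x in r][:2])
P=np.array([[90,135,12],[90,-135,12],[-90,-135,12],[-90,135,12],[36,-20,86],[36,20,86],[14,0,84],[-14,0,84],[-46,0,46]])
for a,b in zip(P,wproj(T,w['K'],st(P))): print(a,b.round(1))
im=cv2.imread('pics/w2.png')
for b in wproj(T,w['K'],st(P)): cv2.circle(im,tuple(int(v) for v in b.round()),2,(0,0,255),1)
a=im[60:300,180:460]; b=cv2.imread('pics/w1.png')[80:240,200:450]
a=cv2.resize(a,(560,480))
cv2.imwrite('pics/w2o.png',a); 
# tube profiles: column brightness along rows at y=-60
for k in (1,2):
    s,w=pickle.load(open(f'w{k}.pkl','rb')); T=wcam(s,w)
    for y in (-55,60):
        q=wproj(T,w['K'],st([[x,y,84] for x in (25,0,-25)])); print(k,y,q.round(1).tolist()); c=int(q[1,0].round())
        r0=int(q[1,1])-22; print(r0,w['frame'][r0:r0+45,c].mean(1).astype(int).tolist())
```

```text
[0.7603061  0.06452698 0.26729283]
cap []
bolt [(0.67, [316.7, 354.1], (317, 343, 12, 12))]
[ 90 135  12] [219.7 215.7]
[  90 -135   12] [408.9 215.6]
[ -90 -135   12] [395.7 314.6]
[-90 135  12] [235.5 314. ]
[ 36 -20  86] [328.7 278.7]
[36 20 86] [296.5 278.5]
[14  0 84] [312.9 292. ]
[-14   0  84] [313.3 308.7]
[-46   0  46] [314.3 309.3]
1 -55 [[371.4, 135.8], [370.6, 154.6], [369.7, 173.1]]
132 [59, 59, 60, 60, 59, 61, 68, 81, 84, 93, 101, 109, 113, 118, 122, 124, 126, 132, 132, 129, 126, 120, 115, 112, 107, 101, 93, 82, 75, 94, 100, 100, 100, 101, 101, 101, 100, 101, 102, 103, 103, 101, 99, 100, 100]
1 60 [[282.4, 134.7], [282.7, 153.7], [283.2, 172.2]]
131 [61, 61, 62, 61, 61, 63, 87, 92, 86, 95, 115, 129, 143, 155, 164, 172, 177, 186, 197, 203, 206, 202, 192, 193, 179, 172, 162, 149, 129, 96, 98, 101, 100, 100, 100, 99, 100, 102, 102, 102, 102, 100, 99, 100, 101]
2 -55 [[356.3, 284.6], [355.2, 300.1], [354.2, 314.5]]
278 [79, 78, 79, 79, 81, 80, 81, 76, 65, 73, 86, 94, 90, 65, 27, 19, 22, 21, 22, 21, 23, 20, 21, 22, 22, 21, 22, 21, 24, 21, 23, 21, 22, 21, 20, 24, 21, 21, 23, 22, 20, 22, 19, 18, 19]
2 60 [[265.8, 284.2], [267.5, 299.6], [269.3, 314.0]]
277 [127, 127, 129, 128, 127, 127, 129, 128, 105, 83, 79, 91, 104, 119, 134, 152, 167, 183, 197, 212, 224, 219, 187, 145, 75, 44, 24, 19, 21, 23, 23, 23, 23, 23, 24, 26, 25, 25, 28, 27, 25, 23, 21, 22, 21]
```

View pics/w2o.png

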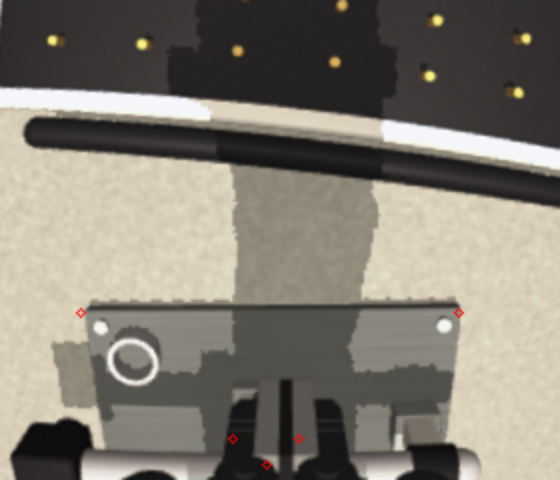

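Run:
```python
from h import *
import pickle
def edges(T,K,dx,dz,y):
    a=np.linspace(0,2*np.pi,180); q=wproj(T,K,st(np.c_[dx+14*np.cos(a),0*a+y,84+dz+14*np.sin(a)])); return q[:,1].min(),q[:,1].max()
L=[pickle.load(open(f'w{k}.pkl','rb')) for k in(1,2)]
for s,w in L: print(np.abs(s['joint_velocities']).max())
# plate edge rows, measured down columns near y=+-100
for k,(s,w) in enumerate(L):
    T=wcam(s,w)
    for x in (90,-90):
        for y in (100,-100):
            q=wproj(T,w['K'],st([[x,y,12],[x,y,0]])); c,r=q[0].round().astype(int)
            if r<330: print(k+1,x,y,q.round(1).tolist(),w['frame'][r-8:r+9,c].mean(1).astype(int).tolist())
for k,(s,w) in enumerate(L):
    T=wcam(s,w)
    for d in [(0,0),(5,0),(0,5)]: print(k+1,d,[np.round(edges(T,w['K'],*d,y),1) for y in(-55,60)])
```

```text
0.07652367403224261
0.07387464938827644
1 90 100 [[262.0, 87.4], [263.5, 87.6]] [154, 154, 154, 154, 156, 156, 150, 102, 81, 101, 104, 102, 101, 101, 101, 89, 71]
1 90 -100 [[394.8, 89.2], [393.1, 89.4]] [158, 157, 157, 158, 157, 136, 94, 84, 95, 98, 96, 96, 97, 96, 96, 96, 97]
1 -90 100 [[265.5, 200.7], [266.7, 198.4]] [104, 104, 104, 104, 104, 111, 129, 153, 150, 148, 149, 152, 154, 151, 150, 149, 152]
1 -90 -100 [[388.5, 202.0], [387.1, 199.6]] [100, 100, 102, 101, 98, 105, 130, 150, 155, 153, 152, 152, 150, 154, 155, 153, 150]
2 90 100 [[242.9, 215.9], [244.8, 212.8]] [205, 207, 190, 133, 89, 57, 59, 102, 132, 138, 136, 134, 136, 136, 132, 120, 84]
2 90 -100 [[385.0, 215.8], [383.5, 212.7]] [177, 145, 129, 106, 58, 51, 95, 124, 134, 135, 133, 134, 134, 132, 132, 133, 133]
2 -90 100 [[255.5, 315.2], [256.7, 310.7]] [34, 23, 22, 23, 21, 22, 21, 22, 22, 28, 32, 33, 32, 34, 31, 34, 32]
2 -90 -100 [[375.3, 315.6], [374.3, 311.2]] [21, 20, 20, 18, 21, 20, 21, 23, 23, 21, 23, 21, 21, 24, 35, 38, 40]
1 (0, 0) [array([144. , 165.3]), array([143. , 164.3])]
1 (5, 0) [array([140.2, 161.6]), array([139.2, 160.6])]
1 (0, 5) [array([144.6, 166.1]), array([143.5, 165.1])]
2 (0, 0) [array([289.6, 310.7]), array([289.1, 310.1])]
2 (5, 0) [array([286.5, 307.7]), array([286.1, 307.2])]
2 (0, 5) [array([291.8, 313.1]), array([291.3, 312.5])]
```

Call:
jog_arm:
  series: "0 -0.009 0.04 0;0 -0.009 0.08 0;-0.01 -0.009 0.115 0;-0.03 -0.009 0.118 0;-0.038 -0.009 0.118 0;-0.046 -0.009 0.118 0;-0.054 -0.009 0.118 0;-0.062 -0.009 0.118 0;-0.07 -0.009 0.118 0;-0.078 -0.009 0.117 0;-0.086 -0.009 0.116 0"

```text
t: 4.27
position: [0.673, 0.065, 0.1551]
orientation: [0.998, 0.058, 0.0, 0.0]
force: [-0.7, -0.3, -0.2]
grip_width: 0.0001
grip_force: 0.0
```

Run:
```python
from h import *
s=sense(); p=get_image('scene'); print(s['force'],s['position'],s['ft_torque'])
c=cv2.resize(p['frame'][130:300,250:430],None,fx=3.3,fy=3.3,interpolation=cv2.INTER_CUBIC)
cv2.imwrite('pics/s2.png',cv2.cvtColor(c,cv2.COLOR_RGB2BGR))
```

```text
[-0.68444135 -0.2927293  -0.1792007 ] [0.67299461 0.06504614 0.15509083] [ 0.00586026 -0.03949931  0.03983647]
```

View pics/s2.png

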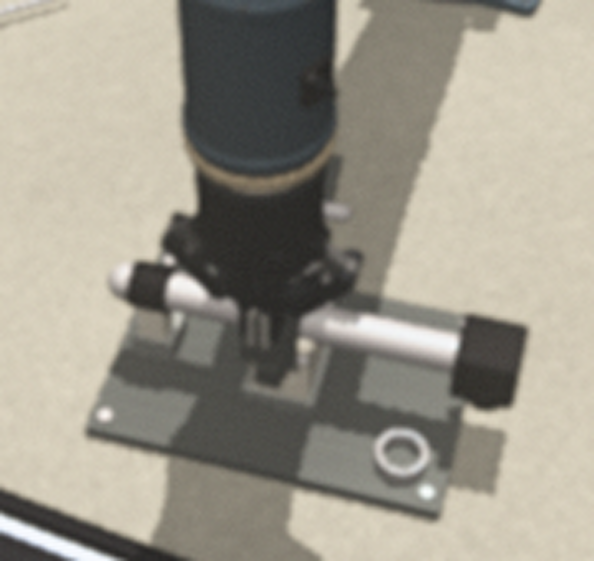

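Call:
jog_arm:
  series: "-0.008 0.001 -0.002 0;-0.016 0.001 -0.0035 0;-0.024 0.001 -0.0045 0;-0.031 0.001 -0.0045 0;-0.038 0.001 -0.0035 0;-0.044 0.001 -0.002 0;-0.044 0.001 -0.002 0"

```text
t: 4.9
position: [0.6288, 0.059, 0.1565]
orientation: [0.998, 0.058, -0.0, 0.0]
force: [-0.0, 0.1, 2.2]
grip_width: 0.0002
grip_force: 0.8
```

Run:
```python
from h import *
s=sense(); p=get_image('scene'); print(s['force'],s['position'],s['ft_torque'])
c=cv2.resize(p['frame'][130:300,250:430],None,fx=3.3,fy=3.3,interpolation=cv2.INTER_CUBIC)
cv2.imwrite('pics/s3.png',cv2.cvtColor(c,cv2.COLOR_RGB2BGR))
```

```text
[-0.0057487   0.09884782  2.23150301] [0.62880835 0.05902479 0.15653757] [ 0.09564503 -0.09863097 -0.02764364]
```

View pics/s3.png

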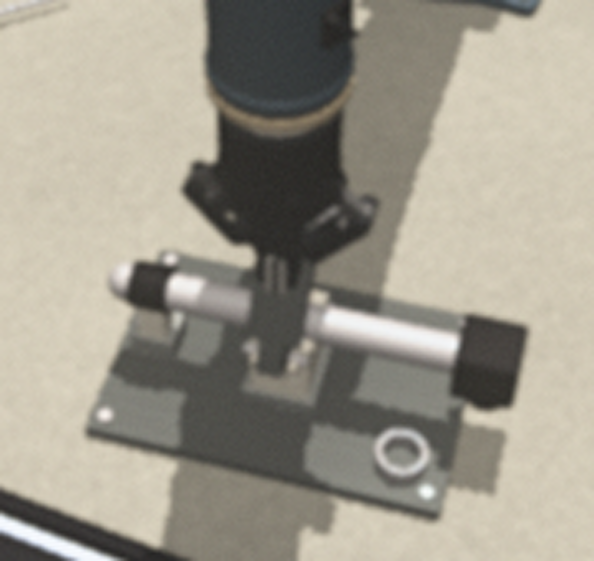

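Call:
jog_arm:
  series: "-0.006 0 0.003 0;-0.012 0 0.007 0;-0.017 0 0.011 0;-0.022 0 0.016 0;-0.027 0 0.02 0;-0.031 0 0.024 0;-0.034 0 0.028 0;-0.034 0 0.028 0"

```text
t: 5.62
position: [0.5945, 0.0548, 0.1274]
orientation: [0.998, 0.058, -0.002, 0.0]
force: [0.1, 0.2, 1.0]
grip_width: -0.0
grip_force: 0.2
```

Call:
jog_arm:
  series: "-0.001 0 0.001 0;-0.002 0 0.002 0;-0.003 0 0.003 0;-0.003 0 0.004 0;-0.004 0 0.005 0;-0.004 0 0.006 0;-0.004 0 0.006 0"

```text
t: 6.2
position: [0.5918, 0.0546, 0.1221]
orientation: [0.998, 0.058, -0.001, 0.0]
force: [-2.5, -0.8, 4.8]
grip_width: -0.0004
grip_force: 2.0
```

Call:
jog_arm:
  series: "0 0 0.0008 0;0 0 0.0016 0;0 0 0.0024 0;0 0 0.0032 0;0 0 0.004 0;0 0 0.004 0"

```text
t: 6.7
position: [0.5915, 0.0546, 0.118]
orientation: [0.998, 0.058, -0.001, 0.0]
force: [-3.4, -1.1, 4.7]
grip_width: -0.0001
grip_force: 2.2
```

Call:
jog_arm:
  series: "-0.0005 0 0.0008 0;-0.001 0 0.0016 0;-0.0015 0 0.0024 0;-0.002 0 0.0032 0;-0.0024 0 0.004 0;-0.0024 0 0.004 0"

```text
t: 7.2
position: [0.5895, 0.0543, 0.1144]
orientation: [0.998, 0.058, -0.0, 0.0]
force: [-2.2, -1.0, 7.3]
grip_width: -0.0002
grip_force: 3.4
```

Pad contact is starting, so I'll use finer steps.

Call:
jog_arm:
  series: "-0.0002 0 0.0005 0;-0.0004 0 0.001 0;-0.0006 0 0.0015 0;-0.0006 0 0.0015 0"

```text
t: 7.53
position: [0.589, 0.0543, 0.1133]
orientation: [0.998, 0.058, -0.0, 0.0]
force: [-3.7, -0.3, 11.3]
grip_width: 0.0
grip_force: 5.3
```

Call:
jog_arm:
  series: "-0.0002 0 0.0005 0;-0.0004 0 0.001 0;-0.0004 0 0.001 0"

```text
t: 7.78
position: [0.5886, 0.0542, 0.1125]
orientation: [0.998, 0.058, -0.0, 0.0]
force: [-4.4, -1.6, 13.1]
grip_width: 0.0
grip_force: 6.4
```

Call:
jog_arm:
  series: "0 0 -0.004 0;0 0 -0.008 0;-0.004 0 -0.008 0;-0.0085 0 -0.007 0;-0.0085 0 -0.005 0;-0.0085 0 -0.004 0;-0.0085 0 -0.004 0"

```text
t: 8.37
position: [0.5803, 0.0534, 0.1153]
orientation: [0.998, 0.058, -0.0, 0.0]
force: [-0.4, 0.4, -0.3]
grip_width: -0.0
grip_force: 0.0
```

Call:
jog_arm:
  series: "0 0 0.001 0;0 0 0.0018 0;0 0 0.0026 0;0 0 0.0026 0"

```text
t: 8.7
position: [0.5807, 0.0535, 0.1132]
orientation: [0.998, 0.058, 0.0, -0.0]
force: [0.3, 0.0, 0.9]
grip_width: 0.0001
grip_force: 0.2
```

Call:
jog_arm:
  series: "0 0 0.0005 0;0 0 0.001 0;0 0 0.001 0"

```text
t: 8.95
position: [0.5806, 0.0535, 0.1129]
orientation: [0.998, 0.058, 0.0, -0.0]
force: [-3.1, 0.6, 8.5]
grip_width: 0.0003
grip_force: 3.9
```

Call:
jog_arm:
  series: "0 0 0.0005 0;0 0 0.001 0;0 0 0.001 0"

```text
t: 9.2
position: [0.5804, 0.0534, 0.1121]
orientation: [0.998, 0.058, 0.0, 0.0]
force: [-4.7, -0.2, 12.0]
grip_width: 0.0001
grip_force: 5.9
```

Call:
jog_arm:
  series: "0 0 0.0005 0;0 0 0.001 0;0 0 0.001 0"

```text
t: 9.45
position: [0.58, 0.0534, 0.1113]
orientation: [0.998, 0.058, -0.0, 0.0]
force: [-6.5, -1.4, 14.7]
grip_width: -0.0
grip_force: 7.7
```

Call:
jog_arm:
  series: "-0.0005 0 0.0003 0;-0.001 0 0.0006 0;-0.001 0 0.0006 0"

```text
t: 9.7
position: [0.58, 0.0534, 0.1111]
orientation: [0.998, 0.058, 0.001, -0.0]
force: [-4.2, -0.9, 16.0]
grip_width: 0.0001
grip_force: 8.1
```

Call:
jog_arm:
  series: "0 0 0.0004 0;-0.0003 0 0.0008 0;-0.0003 0 0.0008 0"

```text
t: 9.95
position: [0.5797, 0.0534, 0.1105]
orientation: [0.998, 0.058, 0.001, -0.0]
force: [-5.2, -0.6, 17.2]
grip_width: -0.0
grip_force: 9.0
```

Call:
jog_arm:
  series: "-0.0002 0 0.0004 0;-0.0004 0 0.0008 0;-0.0004 0 0.0008 0"

```text
t: 10.2
position: [0.5795, 0.0534, 0.1099]
orientation: [0.998, 0.058, 0.001, -0.0]
force: [-5.1, 0.1, 20.9]
grip_width: 0.0001
grip_force: 10.0
```

Call:
jog_arm:
  series: "-0.0002 0 0.0003 0;-0.0003 0 0.0005 0;-0.0003 0 0.0005 0"

```text
t: 10.45
position: [0.5794, 0.0533, 0.1096]
orientation: [0.998, 0.058, 0.001, -0.0]
force: [-5.5, -0.7, 21.0]
grip_width: 0.0002
grip_force: 10.7
```

Call:
jog_arm:
  series: "0.0003 0 -0.002 0;0.0003 0 -0.008 0;0 0 -0.02 0;0 0 -0.045 0;-0.02 0 -0.07 0;-0.05 0 -0.075 0;-0.08 0 -0.075 0;-0.11 0 -0.075 0;-0.12 0 -0.075 0;-0.12 0 -0.075 0"

```text
t: 11.28
position: [0.4569, 0.0388, 0.1829]
orientation: [0.998, 0.058, -0.001, 0.0]
force: [0.4, -1.1, -0.7]
grip_width: -0.0002
grip_force: 0.0
```

```bash
sed -i 's/^C0=.*/C0=np.array([0.597,0.0545]); TH=0.115/' h.py
python3 - <<'E'
from h import *
import pickle
s,w=pickle.load(open('w1.pkl','rb')); T=wcam(s,w)
for a in np.arange(.6,1.0,.05):
    print(round(a,2),wproj(T,w['K'],st([[-41-r*np.sin(a),0,47+r*np.cos(a)] for r in (72,115)])).round(1).tolist())
s=sense(); print(s['position'],s['force'])
w=get_image('wrist'); save(w,'w3.png')
c=cv2.resize(w['frame'][0:300,160:480],None,fx=2,fy=2); cv2.imwrite('pics/w3.png',cv2.cvtColor(c,cv2.COLOR_RGB2BGR))
E
```

```text
0.6 [[329.9, 217.3], [330.1, 246.4]]
0.65 [[329.8, 218.8], [329.9, 248.4]]
0.7 [[329.8, 220.1], [329.8, 250.3]]
0.75 [[329.7, 221.3], [329.7, 251.8]]
0.8 [[329.6, 222.3], [329.6, 253.1]]
0.85 [[329.6, 223.2], [329.5, 254.2]]
0.9 [[329.5, 224.0], [329.4, 255.0]]
0.95 [[329.4, 224.6], [329.2, 255.6]]
[0.45685522 0.03880872 0.18286412] [ 0.42142907 -1.13551381 -0.73252336]
```

View pics/w3.png

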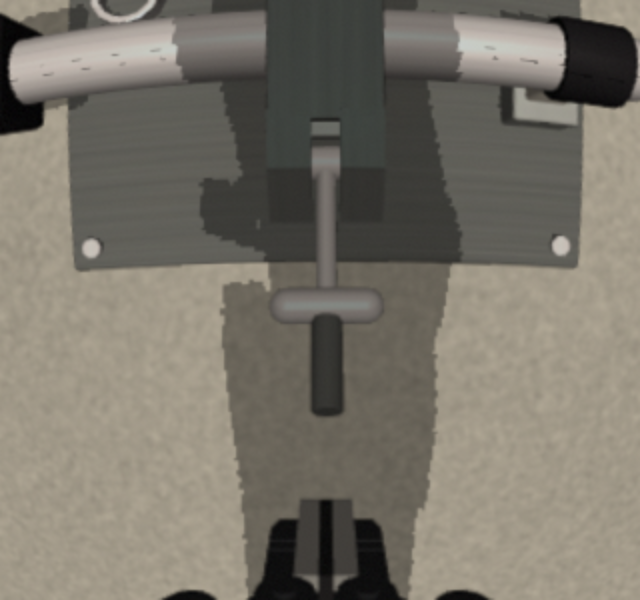

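The cap lies level over the tube. The bolt's stem ends at (327,412) in the crop and lines up with the fingers at column 325. I'll go down behind the stem and push.

Call:
jog_arm:
  series: "-0.012 0 0 0;-0.024 0 0.005 0;-0.024 0 0.03 0;-0.024 0 0.055 0;-0.024 0 0.075 0;-0.024 0 0.075 0"

```text
t: 11.83
position: [0.4353, 0.0367, 0.1047]
orientation: [0.998, 0.058, -0.002, 0.0]
force: [0.2, 0.8, -0.3]
grip_width: -0.0001
grip_force: 0.0
```

Run:
```python
from h import *
s=sense(); w=get_image('wrist'); T=wcam(s,w); print(s['position'],s['force'])
r=cut_out(w,'bolt'); print([(x['conf'],x['centre'],cv2.boundingRect(np.argwhere(x['pixels'])[:,::-1].astype(np.int32))) for x in r][:2])
for a in np.arange(.65,1.0,.1): print(round(a,2),wproj(T,w['K'],st([[-41-r*np.sin(a),0,47+r*np.cos(a)] for r in (72,115)])).round(1).tolist())
c=cv2.resize(w['frame'][60:360,200:440],None,fx=2,fy=2); cv2.imwrite('pics/w4.png',cv2.cvtColor(c,cv2.COLOR_RGB2BGR))
```

```text
[0.43529056 0.03666993 0.10467276] [ 0.19234266  0.78382747 -0.34693878]
[(0.6, [324.5, 137.9], (282, 30, 85, 193)), (0.47, [312.4, 35.7], (276, 0, 96, 72))]
0.65 [[322.7, 111.4], [322.7, 188.1]]
0.75 [[322.7, 122.6], [322.6, 204.0]]
0.85 [[322.7, 131.9], [322.6, 215.1]]
0.95 [[322.7, 139.3], [322.5, 222.2]]
```

View pics/w4.png

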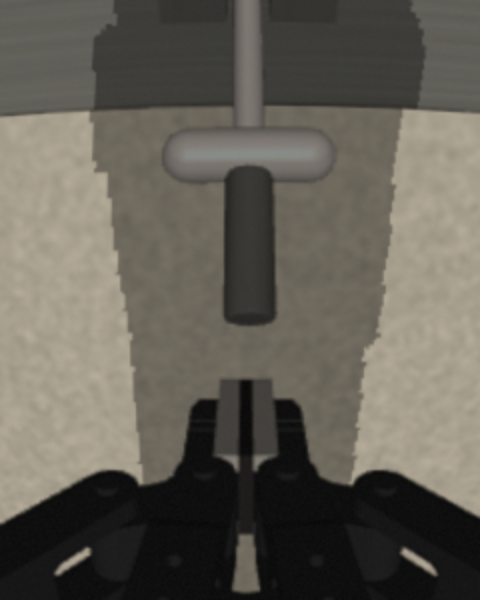

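Call:
jog_arm:
  series: "0.008 0 0 0;0.015 0 0 0;0.021 0 -0.004 0;0.027 0 -0.009 0;0.032 0 -0.014 0;0.038 0 -0.018 0;0.044 0 -0.023 0;0.05 0 -0.027 0;0.055 0 -0.029 0;0.055 0 -0.029 0"

```text
t: 12.77
position: [0.4923, 0.0433, 0.1374]
orientation: [0.998, 0.058, 0.001, -0.0]
force: [-0.3, -0.2, -0.6]
grip_width: 0.0002
grip_force: 0.0
```

Call:
jog_arm:
  series: "0.003 0 -0.001 0;0.006 0 -0.002 0;0.009 0 -0.003 0;0.011 0 -0.003 0;0.013 0 -0.004 0;0.013 0 -0.004 0"

```text
t: 13.27
position: [0.5036, 0.0445, 0.1405]
orientation: [0.998, 0.058, 0.0, -0.0]
force: [-0.4, 0.5, 0.3]
grip_width: -0.0
grip_force: 0.2
```

Call:
jog_arm:
  series: "0.002 0 -0.0005 0;0.004 0 -0.001 0;0.006 0 -0.001 0;0.008 0 -0.002 0;0.008 0 -0.002 0"

```text
t: 13.68
position: [0.5116, 0.0454, 0.1426]
orientation: [0.998, 0.058, 0.0, -0.0]
force: [0.2, 0.1, 0.2]
grip_width: 0.0004
grip_force: 0.1
```

Call:
jog_arm:
  series: "0.0015 0 -0.0005 0;0.003 0 -0.001 0;0.0045 0 -0.001 0;0.0045 0 -0.001 0"

```text
t: 14.02
position: [0.5159, 0.0459, 0.1436]
orientation: [0.998, 0.058, 0.0, -0.0]
force: [-0.8, 0.0, -0.4]
grip_width: -0.0001
grip_force: 0.2
```

Call:
jog_arm:
  series: "0.0015 0 -0.0003 0;0.003 0 -0.0005 0;0.0045 0 -0.001 0;0.0045 0 -0.001 0"

```text
t: 14.35
position: [0.5187, 0.0462, 0.1442]
orientation: [0.998, 0.058, -0.001, 0.0]
force: [-5.4, -0.0, 1.8]
grip_width: 0.0
grip_force: 2.6
```

Run:
```python
from h import *
s=sense(); w=get_image('wrist'); print(s['position'],s['force'])
c=cv2.resize(w['frame'][60:360,200:440],None,fx=2,fy=2); cv2.imwrite('pics/w5.png',cv2.cvtColor(c,cv2.COLOR_RGB2BGR))
```

```text
[0.51874253 0.04621646 0.14419005] [-5.41285597 -0.01616633  1.79771302]
```

View pics/w5.png

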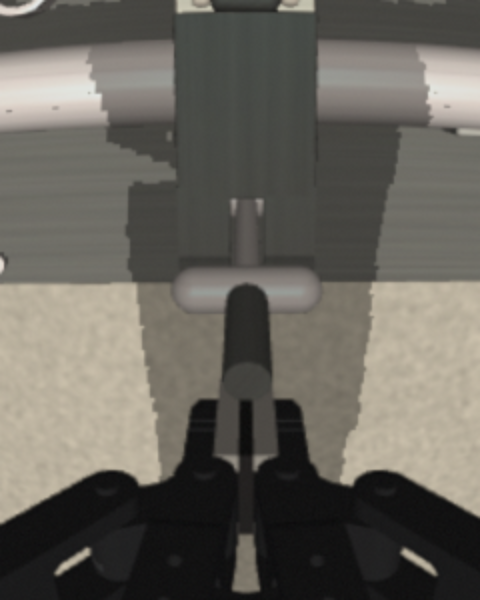

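The shank is in the slot, the barrel (row 288) is against the fork's ramp, and the stem rests on the fingers. I'll go on by force.

Call:
jog_arm:
  series: "0.001 0 -0.0002 0;0.002 0 -0.0004 0;0.002 0 -0.0004 0"

```text
t: 14.65
position: [0.5194, 0.0463, 0.1443]
orientation: [0.998, 0.058, -0.003, 0.0]
force: [-9.3, 0.0, 3.6]
grip_width: -0.0002
grip_force: 4.7
```

Call:
jog_arm:
  series: "0.001 0 -0.0002 0;0.002 0 -0.0004 0;0.002 0 -0.0004 0"

```text
t: 14.9
position: [0.521, 0.0465, 0.1447]
orientation: [0.998, 0.058, -0.003, 0.0]
force: [-9.9, -0.2, 6.4]
grip_width: 0.0001
grip_force: 5.3
```

Call:
jog_arm:
  series: "0.001 0 -0.0006 0;0.002 0 -0.0012 0;0.002 0 -0.0012 0"

```text
t: 15.15
position: [0.5224, 0.0466, 0.1453]
orientation: [0.998, 0.058, -0.004, 0.0]
force: [-10.6, 0.1, -1.2]
grip_width: -0.0004
grip_force: 5.0
```

Call:
jog_arm:
  series: "0.001 0 -0.0006 0;0.002 0 -0.0012 0;0.002 0 -0.0012 0"

```text
t: 15.4
position: [0.5242, 0.0469, 0.1461]
orientation: [0.998, 0.058, -0.004, 0.0]
force: [-9.2, -1.3, -6.2]
grip_width: -0.0002
grip_force: 4.5
```

Call:
jog_arm:
  series: "0.001 0 -0.0006 0;0.002 0 -0.0012 0;0.002 0 -0.0012 0"

```text
t: 15.65
position: [0.528, 0.0473, 0.1479]
orientation: [0.998, 0.058, -0.002, 0.0]
force: [-4.5, 0.2, -1.2]
grip_width: 0.0003
grip_force: 2.1
```

Call:
jog_arm:
  series: "0.001 0 -0.0001 0;0.002 0 -0.0003 0;0.003 0 -0.0003 0;0.003 0 -0.0003 0"

```text
t: 15.98
position: [0.5341, 0.0481, 0.1496]
orientation: [0.998, 0.058, 0.001, -0.0]
force: [0.3, 0.2, 0.0]
grip_width: 0.0001
grip_force: 0.0
```

Call:
jog_arm:
  series: "0.001 0 -0.0001 0;0.002 0 -0.0002 0;0.003 0 -0.0002 0;0.003 0 -0.0002 0"

```text
t: 16.32
position: [0.5363, 0.0483, 0.1496]
orientation: [0.998, 0.058, 0.0, -0.0]
force: [0.0, -0.2, 0.8]
grip_width: -0.0001
grip_force: 0.0
```

Call:
jog_arm:
  series: "0.001 0 0 0;0.002 0 0 0;0.002 0 0 0"

```text
t: 16.57
position: [0.538, 0.0485, 0.1494]
orientation: [0.998, 0.058, 0.0, -0.0]
force: [-1.1, -0.3, 0.5]
grip_width: 0.0001
grip_force: 0.1
```

Call:
jog_arm:
  series: "0.001 0 0 0;0.002 0 0 0;0.002 0 0 0"

```text
t: 16.82
position: [0.54, 0.0487, 0.1494]
orientation: [0.998, 0.058, 0.0, -0.0]
force: [-0.8, -0.3, 0.0]
grip_width: 0.0002
grip_force: 0.2
```

Call:
jog_arm:
  series: "0.001 0 0 0;0.002 0 0 0;0.002 0 0 0"

```text
t: 17.07
position: [0.5414, 0.0489, 0.1493]
orientation: [0.998, 0.058, -0.0, 0.0]
force: [-3.4, -0.5, 1.9]
grip_width: 0.0001
grip_force: 1.4
```

Call:
jog_arm:
  series: "0.001 0 0 0;0.001 0 0 0"

```text
t: 17.23
position: [0.5416, 0.0489, 0.1492]
orientation: [0.998, 0.058, -0.001, 0.0]
force: [-6.1, -1.3, 4.3]
grip_width: -0.0002
grip_force: 3.1
```

Call:
jog_arm:
  series: "0.001 0 0 0;0.001 0 0 0"

```text
t: 17.4
position: [0.5418, 0.0489, 0.1491]
orientation: [0.998, 0.058, -0.002, 0.0]
force: [-9.2, -0.6, 5.9]
grip_width: 0.0002
grip_force: 4.6
```

Call:
jog_arm:
  series: "0.001 0 0 0;0.0015 0 0 0;0.0015 0 0 0"

```text
t: 17.65
position: [0.5419, 0.0489, 0.149]
orientation: [0.998, 0.058, -0.003, 0.0]
force: [-13.5, -0.6, 9.0]
grip_width: 0.0002
grip_force: 6.7
```

Call:
jog_arm:
  series: "-0.004 0 0 0;-0.01 0 0 0;-0.025 0 0 0;-0.05 0 -0.02 0;-0.07 0 -0.04 0;-0.07 0 -0.06 0;-0.07 0 -0.07 0;-0.07 0 -0.07 0"

```text
t: 18.32
position: [0.4772, 0.0415, 0.2219]
orientation: [0.998, 0.058, 0.003, -0.0]
force: [0.6, -0.0, 0.3]
grip_width: -0.0001
grip_force: 0.0
```

Run:
```python
from h import *
s=sense(); w=get_image('wrist'); T=wcam(s,w); print(s['position'],s['force'])
for a in (0,.05,.1): print(a,wproj(T,w['K'],st([[-41-r*np.sin(a),0,47+r*np.cos(a)] for r in (72,115)])).round(1).tolist())
c=cv2.resize(w['frame'][40:320,200:440],None,fx=2,fy=2); cv2.imwrite('pics/w6.png',cv2.cvtColor(c,cv2.COLOR_RGB2BGR))
```

```text
[0.47715779 0.04146657 0.22185898] [ 0.6149742  -0.03106097  0.26933096]
0 [[322.5, 105.0], [322.5, 105.9]]
0.05 [[322.5, 109.5], [322.5, 114.7]]
0.1 [[322.5, 114.0], [322.5, 123.4]]
```

View pics/w6.png

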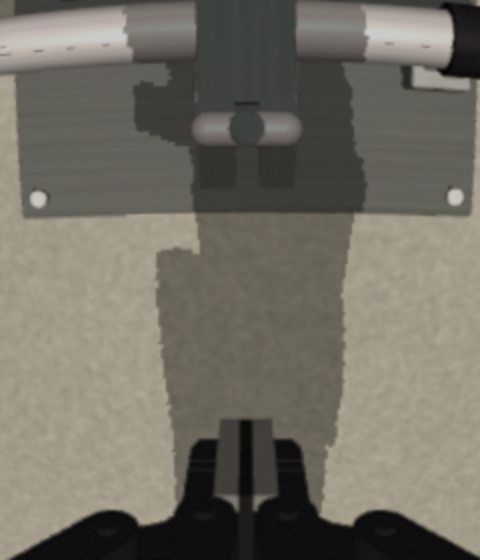

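The bolt stands upright: the stem end and barrel coincide at crop (247,127), which matches the prediction for angle 0. The cap is level, and the gripper is clear.

```bash
python3 -c "
from h import *
print(close_job())"
```

```text
the job is handed in; nothing more can be done
None
```

The cap was pressed down with about 21–22 N and is held by the swing bolt, which stands upright and fully home. The gripper is clear, nothing else was touched, and the job was handed in at about 18 s.

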